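# Draw the blanking plug from the spare lamp foot

### The arm

A 6-joint arm with a two-finger parallel gripper is mounted at the origin on the work surface. World frame = base frame: x ahead of the robot, y to its left, z up, the work surface at z = 0. Lengths are in m, angles in rad, forces in N, time in s.
With the tool pointing down it reaches from about 0.375 to 0.975 m from the base axis. Payload 3.8 kg.
Tool frame: the origin (TCP) lies midway between the tips of the shut fingers; the grasp point (between the pads) lies 19 mm behind it; z points along the fingers, y is the line along which they close (so a half turn about z gives the same grasp; the last joint's range is limited). The gripper opens to 85 mm and grips with 20 to 120 N. Pads are 22 mm wide; open, the fingers measure 114 mm over their backs; the gripper's body (76 mm by 85 mm) begins 54 mm behind the grasp point. The pads swing forward as they close: fully open they stand 13 mm farther back than shut.
Start: joints at [1.264, 0.264, 1.604, -0, 1.274, -0.037], TCP at [0.18, 0.651, 0.231] pointing down, gripper open.
Joint ranges: [-2.63, 2.63], [-0.94, 2.18], [0.31, 2.57], [-1.31, 4.45], [0, 2.66], [-2.55, 2.55]. Speed limits (rad/s): [2.57, 2.57, 3.14, 3.14, 3.14, 3.14].

### API

Orientations are given as a rotation vector (axis times angle).
In Python, from workcell import status, read_camera, workorder, masks_of gives the robot as it stands.
- The arm moves only by the tool drive_tool, never from a script. Its argument "rows" is a list of rows, each a list of 7 numbers: the turn, a rotation vector about the tool's x, y, z in degrees, then the shift along the tool's x, y, z in m, then the opening, from 0 (shut) to 1 (fully open). In form: [[ax, ay, az, tx, ty, tz, claw], ...]. A call has 1 to 8 rows; each row shifts and turns the commanded pose from where the row before left it, along the tool's axes as they then stand; what a row does not reach is not made up. A row lasts 1/12 s, in which the tool goes at most 41.7 mm and 7.16 degrees, less where a joint would pass 70% of its speed; a pose out of reach is approached as far as the arm can. A call is refused whole if a number of a shift passes 0.0417 or a number of a turn 7.16, either way. A call with a gripper value outside its range is refused whole. The fingers move at their own pace and stop on an object; "force" is the grip in N (left out, the last holds). Time passes only in rows, so rows that do not move let the fingers close. It gives the time, the measured TCP pose, the force, the opening and the grip force at its end, in the units of the state.
- status.read_state(): the state, without advancing time (a new reading comes with each control period).
- read_camera(name): name is "scene" or "top" or "wrist"; returns a dict with "color" (480x640x3 uint8, red, green, blue), "intrinsics" (3x3 intrinsics, pixels), "world_from_camera" (4x4, takes a point from camera to world coordinates); the wrist camera has in their place "mount" (4x4, takes a point from camera to tool coordinates, whose origin is the TCP and whose axes are the flange's). Camera axes: x right, y up, looking along -z (the intrinsics and any distortion apply to the point x, -y, -z); pixel columns grow to the right and rows downward; lengths in m; the calibration is good to about 2 mm. The wrist camera is an equidistant fisheye: a pixel r from the principal point sees the ray r / f radians off the axis. A picture is of the moment at which its call begins: read the wrist's pose just before it. There is no depth.
- workorder.finish_job(): hands the job in; it is judged then, once.
Trained networks look in a picture, given as the dict that the camera call returned (one of the last four; its "shot" number tells which), for a name from the list of things; names that differ only in an ending like _2 or _b are one class to them, and where a whole thing is asked for, a point or a joint stands for the part that bears it (a point fixed in the world has none). Each returns a list of dicts, best first, with "score" (0 to 1); they miss things now and then, are a little off and sometimes report something else, mostly with a low value. They report only what shows in the picture. A call takes as long as a camera call. They do not tell look-alikes from the thing itself.
- masks_of(picture, name): "mask" (480x640 bool, what is visible of it) and "bbox" ([left, top, right, bottom] in pixels, round what is visible of it).
The state is a dict: "time": time; "q": joint angles; "joint_vel": joint speeds; "joint_torque": joint torques, N m; "tool_pos": TCP position; "tcp_rot": TCP orientation; "wrist_force": force on the tool from outside, world axes, zero at the start; "torque": the same for the moment, N m; "width": opening from 0.0 (shut) to 1.0 (fully open); "grip_force": force on a finger pad.
Only numpy, scipy, OpenCV 4.12 (cv2) and the standard library are available. Lean on these libraries where they do the work, as an engineer would, in place of code of your own. Each camera call takes 0.05 s, during which the arm holds its last target. There are 200 camera calls.

### The job

The lamp is to be moved to the spare foot, so its square blanking plug must come out. Take the puller rod from its stand, feel its nose and lugs gently into the slotted bush of the plug right to the bottom, turn it clockwise (seen from above) against its stop, and draw the plug straight up out of the foot. Set plug and rod down together, upright, in the low steel tray before you let go; leave the rod standing in the plug, do not force anything and leave the other things on the table alone.

Things in the scene. Friction and masses are not known exactly. Their poses are not given: they have to be found in the camera images.
- rod: Steel puller rod, 98 mm long, 110 g, upright in the stand at first. Origin at the nose tip, z up the rod. Nose z 0-10 mm, 9.5 mm across, its lowest 4 mm coned to 7.2 mm across. Lugs at z 10-15 mm: a bar 22 mm long along x, 4 mm along y. Round shaft 9.5 mm up to z 62, with a collar 18 mm across under the handle. A half turn about z changes nothing.
- rod_handle (a point): Middle of the rod's wooden handle, 80 mm above the nose tip, axes as the rod's. Flat-sided, 32 mm along x, 16 mm along y, 36 mm high: grip across y from above.
- stand: Light wooden block 70 x 50 x 34 mm, fixed, origin under its centre on the table. The rod stands 28 mm deep in a slot in its top (23 mm along x, 10.5 mm along y); its nose tip starts 6 mm above the table. Lift the rod straight up by 35 mm or more to clear it.
- plug: Square aluminium blanking plug 50 x 50 x 32 mm, about 170 to 270 g with its bush. Origin at the centre of its underside, z up. Starts in the foot, its top flush with the foot's top. A brass bush, 38 mm across and flush, turns stiffly in its top (about 0.2 N m); the chamber below it has its floor at plug z 6 mm. Contact forces from the rod above 40 N in total damage the plug.
- bush (a point): Centre of the bush's top face (fixed in the plug, plug's axes, z 32 mm). Bush lip: 6 mm thick, with a square hole 10.5 mm wide and, across it, a slot 30 mm long, 8 mm wide for the lugs. The slot lies up to 0.65 rad (37 degrees) either way from the plug's x; this angle is NOT measured: feel or look. Else the lugs rest on the lip, nose in the hole.
- chamber (a point): Centre of the chamber floor in the plug (plug's axes, z 6 mm). With lugs in line with the slot the rod drops until its nose stands here; the lugs then have 5 mm of play under the lip. There it turns clockwise seen from above by some 1.1 to 1.5 rad (60 to 85 degrees) to a stop, not anticlockwise. Turned so, lugs under the lip, the rod lifts the plug.
- foot: Spare lamp foot, fixed cast aluminium block 120 x 120 x 42 mm, four screw heads on top. Origin under its centre on the table, z up. Square blind bore 52 mm wide, 32 mm deep (floor at z 10 mm). Spring pads in the bore hold the plug by friction: drawing takes roughly 7 to 14 N for the first 22 mm, then little; the plug is clear once raised 32 mm.
- tray: Low steel tray 140 x 140 mm, fixed, rim 18 mm high, walls and floor 5 mm thick, origin under its centre on the table. The plug is to stand on its floor, 5 mm above the table.
- lens: Bystander: glass dome lens, 62 mm across, 27 mm high, origin under its centre.
- snuffbox: Bystander: pewter snuff box 72 x 50 x 26 mm, origin under its centre.
- gauge: Bystander: steel gauge plate 50 x 140 x 5 mm with three graded holes, lying flat, origin under its centre.
- coin: Bystander: coin in a clear capsule, 38 mm across, 6 mm high, origin under its centre.
- weight: Bystander: brass balance weight, 28 mm across, 40 mm high with a knob, origin under its centre.
- loupe: Bystander: black folding loupe, about 62 x 34 x 22 mm, origin under its round lens barrel.
There are look-alikes about, which are no part of the job. There is more than one size of the rod; the job needs the smallest.

How it is judged:
By the outcome, as a careful person would: the job done as asked, in the order asked, and still so for the second after the job is handed in, with the robot touching nothing.
It also fails if it takes over 72 s, if anything falls off the work surface, if the arm or the gripper's body presses on something with over 40 N, if the wrist force passes 120 N, or if a joint passes its speed limit or range.

## Working session

There is one attempt and no reset: what is moved stays moved. The work goes in short steps, Python scripts to look and compute and a tool call to move; the robot and the scene stay as the last step left them, time stands still between calls to the robot, and variables do not carry over. Pictures are saved under pics/ and viewed, at most 12 in all, crops included, and the job is handed in when it is done.

Besides the shell and the picture viewer there is one more tool, called after ">>>" as name(argument=value, ...), one argument or row to a line, values as JSON. drive_tool: Moves the arm, as the interface text tells. Its arguments: {"type":"object","properties":{"rows":{"type":"array"},"force":{"type":"number"}},"required":["rows"]}

```bash
mkdir -p pics; ls; python3 - <<'E'
from workcell import status, read_camera, workorder, masks_of
import cv2,numpy as np
print(status.read_state())
for n in ["scene","top"]:
    p=read_camera(n); cv2.imwrite(f"pics/{n}0.png",p["color"][...,::-1])
    print(n,p["intrinsics"],p["world_from_camera"],[k for k in p if k!='color'], p.get('distortion'))
    for o in ["rod","stand","plug","foot","tray","bush"]:
        print(o,[(round(m["score"],2),m["bbox"], np.argwhere(m["mask"]).mean(0)[::-1].round(1)) for m in masks_of(p,o)])
E
```

```text
pics
{'time': 0.0, 'q': array([ 1.26410973e+00,  2.64800136e-01,  1.60538940e+00, -1.46696504e-05,
        1.27369687e+00, -3.68751835e-02]), 'joint_vel': array([-4.49324117e-04,  3.19754736e-04,  3.80941327e-04,  1.04638385e-03,
       -4.91739606e-04, -2.05005873e-06]), 'joint_torque': array([ 1.68099145e-03, -5.15106654e+01, -3.67323089e+01,  1.52803773e-05,
        1.27384550e-02,  3.83652491e-06]), 'tool_pos': array([0.17968812, 0.649877  , 0.22992205]), 'tcp_rot': array([-0.42247654, -3.11267228,  0.00355332]), 'wrist_force': array([-0.0906106 , -0.13464574,  0.04601596]), 'torque': array([ 0.00416649,  0.0539388 , -0.00876122]), 'grip_force': 0.0, 'width': 0.9977233879235337}
scene [[466.11828893   0.         323.38883859]
 [  0.         466.11828893 238.53218345]
 [  0.           0.           1.        ]] [[-0.64993476 -0.54102735  0.5337361   1.14664638]
 [ 0.75994792 -0.47004541  0.44892813  0.5134176 ]
 [ 0.00799781  0.69738563  0.71665146  0.8634936 ]
 [ 0.          0.          0.          1.        ]] ['intrinsics', 'world_from_camera', 'shot'] None
rod [(0.94, [404.8, 2
[... 1137 characters left out ...]
   ]] ['intrinsics', 'world_from_camera', 'shot'] None
rod [(0.83, [102.4, 296.0, 145.0, 324.5], array([120.9, 308. ])), (0.71, [224.3, 308.3, 251.2, 337.4], array([238.4, 322.1])), (0.51, [168.2, 291.6, 190.3, 312.5], array([178.4, 301.3])), (0.27, [164.8, 278.9, 212.7, 323.2], array([192.1, 300.8]))]
stand [(0.97, [166.1, 277.9, 213.5, 322.9], array([191.3, 301.3])), (0.52, [343.9, 250.5, 374.7, 279.3], array([359.9, 265.6]))]
plug [(0.68, [343.5, 249.0, 377.0, 283.7], array([359.9, 265.6]))]
foot [(0.51, [443.3, 233.1, 533.9, 322.8], array([488.1, 275.2]))]
tray [(0.95, [444.8, 234.5, 534.3, 321.3], array([488.4, 275.5]))]
bush [(0.59, [343.6, 250.3, 376.1, 284.1], array([360.1, 265.9]))]
```

```bash
python3 - <<'E'
import cv2
a=cv2.imread("pics/scene0.png");b=cv2.imread("pics/top0.png")
cv2.imwrite("pics/scene_c.png",cv2.resize(a[170:370,200:520],(800,500),interpolation=3))
cv2.imwrite("pics/top_c.png",cv2.resize(b[190:390,80:560],None,fx=1.66,fy=1.66,interpolation=3))
E
```

```text
(no output)
```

View pics/scene_c.png

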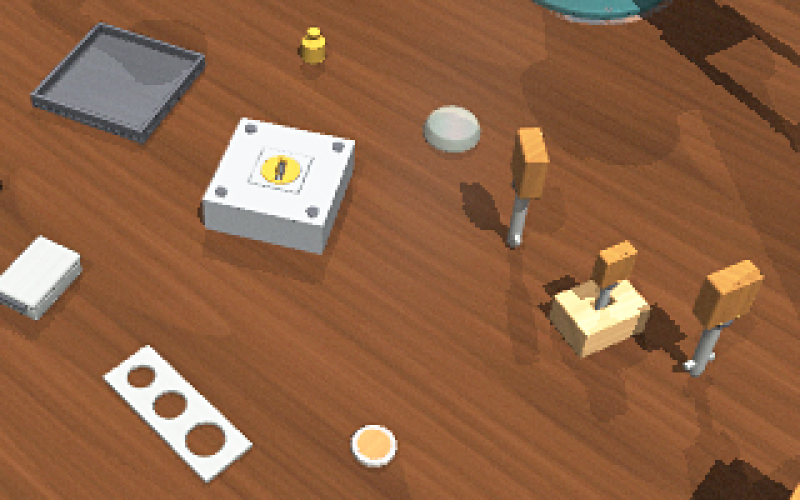

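View pics/top0.png

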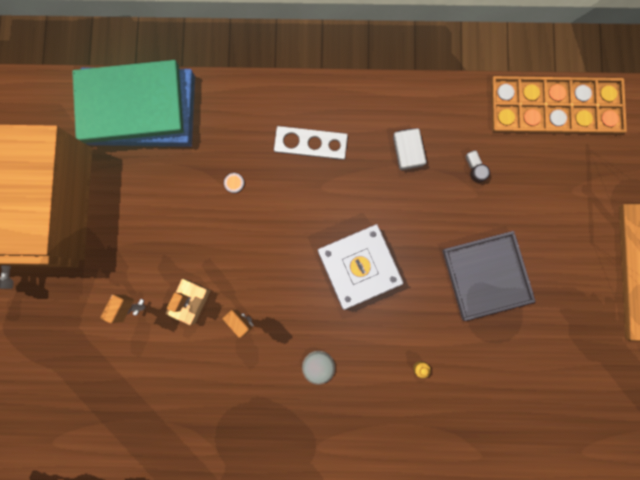

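The scene picture shows the rod in the stand (crop ≈(610,270)), two bigger rods standing free either side, foot with yellow bush (crop (280,170)), tray top left. In the top picture: stand (190,301), foot (360,266), tray (488,275).

```bash
cat > h.py <<'E'
from workcell import status, read_camera, workorder, masks_of
import cv2,numpy as np
from scipy.spatial.transform import Rotation as R
def w2p(p,X):
    T=p["world_from_camera"];c=(np.atleast_2d(X)-T[:3,3])@T[:3,:3];K=p["intrinsics"]
    return np.c_[K[0,0]*c[:,0]/-c[:,2]+K[0,2],K[1,1]*-c[:,1]/-c[:,2]+K[1,2]]
def p2w(p,uv,z):
    T=p["world_from_camera"];K=p["intrinsics"];uv=np.atleast_2d(uv)
    d=np.c_[(uv[:,0]-K[0,2])/K[0,0],-(uv[:,1]-K[1,2])/K[1,1],-np.ones(len(uv))]@T[:3,:3].T
    return T[:3,3]+d*((z-T[2,3])/d[:,2])[:,None]
def pose(): 
    s=status.read_state();return s["tool_pos"],R.from_rotvec(s["tcp_rot"]).as_matrix()
def wray(p,uv,tp,tr,z):   # fisheye wrist pixel -> world at height z
    K=p["intrinsics"];uv=np.atleast_2d(uv).astype(float)
    v=(uv-[K[0,2],K[1,2]])/K[0,0];r=np.linalg.norm(v,axis=1)+1e-9
    d=np.c_[v[:,0]/r*np.sin(r),-v[:,1]/r*np.sin(r),-np.cos(r)]
    T=np.eye(4);T[:3,:3]=tr;T[:3,3]=tp;T=T@p["mount"]
    d=d@T[:3,:3].T
    return T[:3,3]+d*((z-T[2,3])/d[:,2])[:,None]
def rect(P): # min area rect of world xy points (mm)
    (c,s,a)=cv2.minAreaRect((P[:,:2]*1000).astype(np.float32));return np.round(c,1),np.round(s,1),round(a,1)
def cont(m): 
    c=max(cv2.findContours(m.astype(np.uint8),0,1)[0],key=cv2.contourArea);return c[:,0].astype(float)
E
python3 - <<'E'
from h import *
p=read_camera("top")
def best(n,i=0): return masks_of(p,n)[i]
print("tray rim",rect(p2w(p,cont(best("tray")["mask"]),.018)))
print("plug",rect(p2w(p,cont(best("plug")["mask"]),.042)))
print("bush",rect(p2w(p,cont(best("bush")["mask"]),.042)))
print("stand",rect(p2w(p,cont(best("stand")["mask"]),.034)))
for m in masks_of(p,"rod"): print(m["score"],m["bbox"],rect(p2w(p,cont(m["mask"]),.104)))
E
```

```text
tray rim (array([ 536.9, -270.9]), array([142.4, 144.8]), 15.5)
plug (array([548.2, -25.4]), array([50. , 51.3]), 24.4)
bush (array([547.8, -24.6]), array([51.5, 50.5]), 25.1)
stand (array([477.2, 294.4]), array([58.3, 73.9]), 66.6)
0.92 [103.5, 297.1, 144.9, 326.0] (array([462.1, 386.7]), array([63. , 53.7]), 71.6)
0.81 [226.0, 308.5, 253.9, 337.6] (array([445.8, 185.7]), array([47.6, 37.2]), 46.2)
0.59 [167.2, 294.0, 187.7, 311.9] (array([476.5, 291.3]), array([28.9, 35.6]), 64.8)
0.41 [442.7, 234.3, 535.5, 320.2] (array([ 532.1, -243.7]), array([126.9, 130.6]), 15.4)
```

>>> drive_tool(
  rows=[
    [0,0,0,-0.032,-0.022,0,1],
    [0,0,0,-0.032,-0.022,0,1],
    [0,0,0,-0.032,-0.022,0,1],
    [0,0,0,-0.032,-0.022,0,1],
    [0,0,0,-0.032,-0.022,0,1],
    [0,0,0,-0.032,-0.022,0,1],
    [0,0,0,-0.032,-0.022,0,0.6],
    [0,0,0,-0.032,-0.022,0,0.6],
  ],
)

```text
time: 1.67
tool_pos: [0.3806, 0.4112, 0.2316]
tcp_rot: [0.422, 3.113, 0.001]
wrist_force: [0.6, 0.4, 0.2]
width: 0.75
grip_force: 0.0
```

>>> drive_tool(
  rows=[
    [0,0,0,-0.032,-0.022,0,0.6],
    [0,0,0,-0.032,-0.022,0,0.6],
    [0,0,0,-0.032,-0.022,0,0.6],
    [0,0,4,-0.02,-0.02,0,0.6],
    [0,0,4,0,0,0,0.6],
    [0,0,0,0,0,0,0.6],
    [0,0,0,0,0,0,0.6],
  ],
)

```text
time: 2.25
tool_pos: [0.4688, 0.2987, 0.2314]
tcp_rot: [-0.637, -3.076, -0.001]
wrist_force: [-0.2, 0.2, -0.5]
width: 0.598
grip_force: 0.0
```

```bash
python3 - <<'E'
from h import *
tp,tr=pose();p=read_camera("wrist");print(tp,tr.round(3),p["mount"],p["intrinsics"])
cv2.imwrite("pics/w1.png",p["color"][...,::-1])
for n,z in [("rod_handle",.104),("stand",.034)]:
    for m in masks_of(p,n):
        print(n,round(m["score"],2),m["bbox"],rect(wray(p,cont(m["mask"]),tp,tr,z)))
E
```

```text
[0.46876099 0.2986943  0.2313686 ] [[-0.918  0.397 -0.   ]
 [ 0.397  0.918  0.   ]
 [ 0.     0.    -1.   ]] [[ 2.19986999e-04  9.50273571e-01  3.11416266e-01  8.05859858e-02]
 [ 9.99999732e-01 -4.26344768e-04  5.94565041e-04 -2.78112415e-04]
 [ 6.97770140e-04  3.11416052e-01 -9.50273411e-01 -1.42959577e-01]
 [ 0.00000000e+00  0.00000000e+00  0.00000000e+00  1.00000000e+00]] [[371.64829954   0.         320.19569422]
 [  0.         371.64829954 239.28254024]
 [  0.           0.           1.        ]]
rod_handle 0.96 [310.4, 204.7, 334.0, 256.2] (array([472.1, 299.9]), array([15.2, 41.5]), 67.3)
rod_handle 0.79 [398.2, 150.2, 462.5, 219.5] (array([468.4, 388.2]), array([50. , 54.4]), 67.0)
rod_handle 0.58 [138.7, 216.5, 227.5, 291.9] (array([438.2, 186.6]), array([55.7, 76. ]), 37.8)
stand 0.76 [297.9, 173.9, 351.9, 254.1] (array([475. , 298.7]), array([50.3, 74.4]), 66.7)
```

View pics/w1.png

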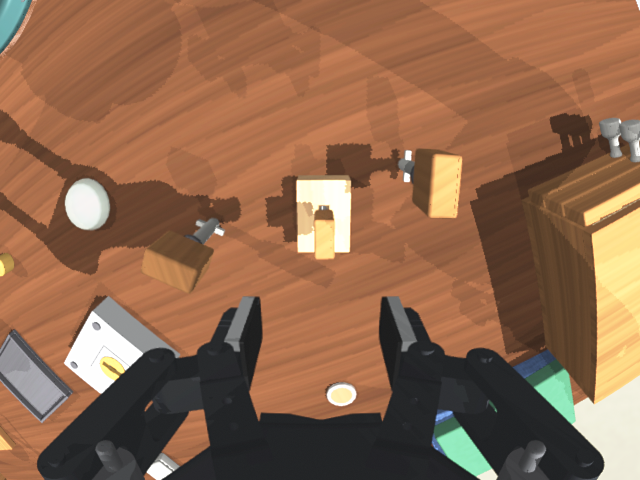

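The wrist view shows the stand (298–351,174–254) with the rod handle at (322,230), well aligned with the fingers; the two bigger rods are about 90 mm off on each side.

>>> drive_tool(
  rows=[
    [0,0,0,-0.0065,0.0024,0.03,0.6],
    [0,0,0,0,0,0.03,0.6],
    [0,0,0,0,0,0.03,0.6],
    [0,0,0,0,0,0.03,0.5],
    [0,0,0,0,0,0.02,0.5],
    [0,0,0,0,0,0.018,0.5],
    [0,0,0,0,0,0,0.5],
    [0,0,0,0,0,0,0.5],
  ],
  force=25,
)

```text
time: 3.07
tool_pos: [0.4741, 0.2988, 0.0723]
tcp_rot: [-0.635, -3.074, 0.003]
wrist_force: [0.6, -0.2, 0.5]
width: 0.495
grip_force: 0.0
```

>>> drive_tool(
  rows=[
    [0,0,0,0,0,0,0.3],
    [0,0,0,0,0,0,0],
    [0,0,0,0,0,0,0],
    [0,0,0,0,0,0,0],
    [0,0,0,0,0,0,0],
    [0,0,0,0,0,0,0],
  ],
  force=25,
)

```text
time: 3.57
tool_pos: [0.4768, 0.2994, 0.0753]
tcp_rot: [0.638, 3.074, 0.004]
wrist_force: [-1.5, -0.2, 6.8]
width: 0.183
grip_force: 28.7
```

>>> drive_tool(
  rows=[
    [0,0,0,0,0,0,0],
    [0,0,0,0,0,0,0],
    [0,0,0,0,0,-0.01,0],
    [0,0,0,0,0,-0.01,0],
    [0,0,0,0,0,-0.02,0],
    [0,0,0,0,0,-0.03,0],
    [0,0,0,0,0,-0.03,0],
    [0,0,0,0,0,-0.03,0],
  ],
  force=80,
)

```text
time: 4.23
tool_pos: [0.4748, 0.2979, 0.2049]
tcp_rot: [-0.639, -3.075, 0.002]
wrist_force: [0.1, -0.1, -1.2]
width: 0.173
grip_force: 79.0
```

>>> drive_tool(
  rows=[
    [0,0,0,0,0,0,0],
    [0,0,0,0,0,0,0],
  ],
)

```text
time: 4.4
tool_pos: [0.477, 0.2992, 0.2068]
tcp_rot: [0.638, 3.072, 0.006]
wrist_force: [-0.7, 0.3, -1.7]
width: 0.173
grip_force: 79.1
```

```bash
python3 - <<'E'
from h import *
s=status.read_state();print(s["tool_pos"],s["wrist_force"],s["torque"],s["width"],s["q"])
tp,tr=pose();print(tr.round(3));p=read_camera("wrist");w=p["color"]
for n in ["rod_handle","rod"]: print(n,[(round(m["score"],2),m["bbox"]) for m in masks_of(p,n)])
p=read_camera("scene");print([(round(m["score"],2),m["bbox"]) for m in masks_of(p,"rod")])
c=w2p(p,tp)[0].astype(int);s=p["color"][max(0,c[1]-80):c[1]+80,c[0]-100:c[0]+100]
for m in masks_of(p,"bush")+masks_of(p,"plug"): print(m["score"],m["bbox"])
a=cv2.resize(w[80:480,100:540],(550,500));b=cv2.resize(s,(250,200));b2=cv2.resize(p["color"][215:265,285:335],(250,250),interpolation=3)
cv2.imwrite("pics/w2.png",np.hstack([a,np.vstack([b,b2,np.zeros((50,250,3),np.uint8)])])[...,::-1])
E
```

```text
[0.4769513  0.29920052 0.20682413] [-0.67371897  0.30963548 -1.68142438] [ 0.00898718 -0.01232829 -0.05547942] 0.17333766587338292 [ 5.16119262e-01  6.64656216e-02  1.87831345e+00 -1.63035164e-04
  1.19127979e+00 -6.45219238e-01]
[[-0.917  0.398  0.005]
 [ 0.398  0.917  0.003]
 [-0.003  0.004 -1.   ]]
rod_handle [(0.9, [398.8, 140.7, 472.6, 216.3]), (0.64, [295.9, 246.1, 341.9, 385.3]), (0.58, [120.8, 217.7, 215.2, 300.4]), (0.45, [289.8, 172.3, 348.5, 254.2]), (0.44, [49.8, 173.8, 96.1, 231.2])]
rod [(0.93, [399.1, 139.0, 470.3, 220.0]), (0.72, [119.9, 215.9, 212.7, 300.4]), (0.43, [77.0, 355.3, 121.7, 394.4])]
[(0.68, [469.9, 274.5, 502.5, 318.1]), (0.56, [300.2, 230.6, 326.1, 248.1])]
0.76 [299.3, 228.2, 327.1, 245.9]
0.79 [301.7, 230.6, 323.9, 247.6]
```

View pics/w2.png

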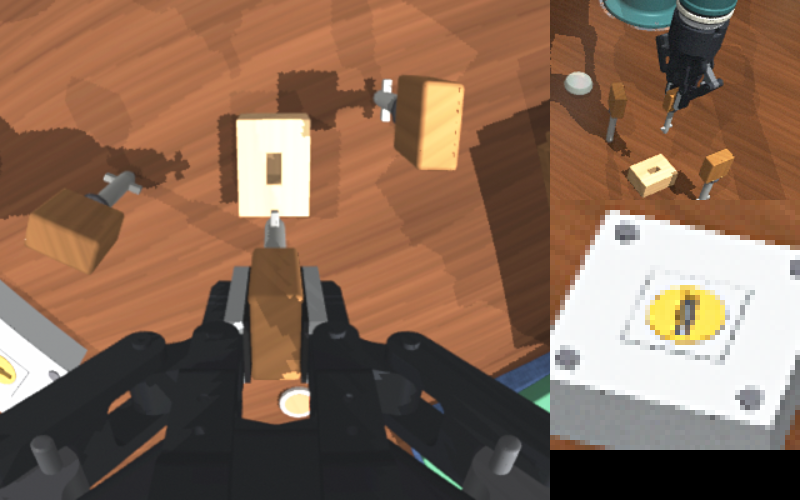

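The rod is held centrally between pads, tip at crop (275,214), the emptied stand slot at (274,168). The scene inset shows the bush with its dark slot. Raise clear of the taller rod and go to the foot.

>>> drive_tool(
  rows=[
    [0,0,0,0,0,-0.035,0],
    [0,0,0,0,0,-0.03,0],
    [0,0,0,-0.016,-0.0318,0,0],
    [0,0,0,-0.016,-0.0318,0,0],
    [0,0,0,-0.016,-0.0318,0,0],
    [0,0,0,-0.016,-0.0318,0,0],
    [0,0,0,-0.016,-0.0318,0,0],
    [0,0,0,-0.016,-0.0318,0,0],
  ],
)

```text
time: 5.42
tool_pos: [0.4871, 0.0837, 0.2676]
tcp_rot: [-0.638, -3.075, 0.001]
wrist_force: [1.2, 0.8, -1.1]
width: 0.171
grip_force: 79.1
```

>>> drive_tool(
  rows=[
    [0,0,0,-0.016,-0.0318,0,0],
    [0,0,0,-0.016,-0.0318,0,0],
    [0,0,0,-0.016,-0.0318,0,0],
    [0,0,0,-0.016,-0.0318,0,0],
    [0,0,-7,0,0,0.01,0],
    [0,0,-7,0,0,0.01,0],
    [0,0,-7,0,0,0.01,0],
    [0,0,-7,0,0,0.01,0],
  ],
)

```text
time: 6.08
tool_pos: [0.4952, -0.0574, 0.227]
tcp_rot: [0.132, -3.137, -0.001]
wrist_force: [-0.2, -0.5, -1.5]
width: 0.177
grip_force: 79.1
```

>>> drive_tool(
  rows=[
    [0,0,-7,0,0,0.01,0],
    [0,0,-7,0,0,0.01,0],
    [0,0,-7,0,0,0.01,0],
    [0,0,-4,0,0,0.01,0],
    [0,0,0,0,0,0,0],
    [0,0,0,0,0,0,0],
  ],
)

```text
time: 6.58
tool_pos: [0.4948, -0.0567, 0.1871]
tcp_rot: [0.797, -3.036, -0.002]
wrist_force: [0.2, 0.8, -1.1]
width: 0.168
grip_force: 79.1
```

```bash
python3 - <<'E'
from h import *
s=status.read_state();print(s["time"],s["tool_pos"],s["wrist_force"],s["torque"],s["q"].round(3))
tp,tr=pose();print(tr.round(3));p=read_camera("wrist");w=p["color"]
cv2.imwrite("pics/w3full.png",w[...,::-1])
for n in ["plug","bush","foot"]:
  for m in masks_of(p,n)[:3]:
    print(n,round(m["score"],2),m["bbox"],rect(wray(p,cont(m["mask"]),tp,tr,.042)))
b=masks_of(p,"bush")
# earlier: stand slot and tip in w2
tp0=np.array([.47695,.2992,.2068]);tr0=np.array([[-.917,.398,.005],[.398,.917,.003],[-.003,.004,-1]])
X=wray(p,[[319.2,214.4]],tp0,tr0,.034)[0];print("slot in tool mm",(tr0.T@(X-np.array([.4768,.2994,.0753])))*1000)
X=wray(p,[[319.5,250]],tp0,tr0,.2068-.0693+.01)[0];print("tip in tool mm",(tr0.T@(X-tp0))*1000)
K=p["intrinsics"]
cv2.imwrite("pics/w3.png",cv2.resize(w[130:330,200:440],(720,600),interpolation=3)[...,::-1])
E
```

```text
6.5833 [ 0.49478823 -0.05674037  0.18708027] [ 0.15860164  0.83205033 -1.05572903] [-0.02905613 -0.02034986  0.00181281] [-0.164 -0.038  2.022 -0.     1.16  -2.248]
[[-0.871 -0.491 -0.003]
 [-0.491  0.871  0.   ]
 [ 0.002  0.002 -1.   ]]
plug 0.57 [293.9, 265.3, 354.6, 294.3] (array([529.8, -17.2]), array([24.3, 20.2]), 29.1)
bush 0.84 [291.8, 264.6, 354.1, 295.3] (array([529.1, -17.8]), array([24.2, 20.3]), 29.0)
foot 0.64 [249.6, 209.5, 402.0, 340.7] (array([542.3, -28.4]), array([127.7, 120.9]), 24.8)
slot in tool mm [-0.49478403 -0.07935232 41.30250673]
tip in tool mm [ 7.86055958 -0.10446086 59.27455943]
```

View pics/w3.png

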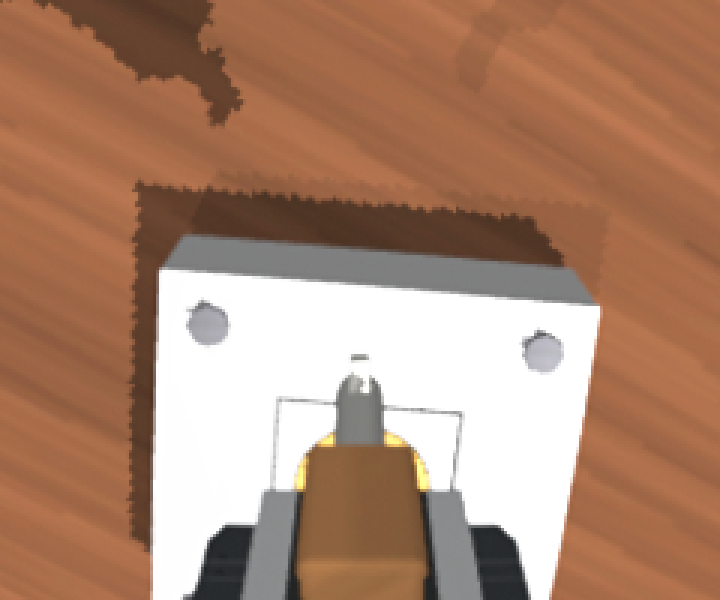

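The rod hides the bush (yellow at crop 300–430,430–490); image-up is tool +x, so I move the tool over the bush to see it in front of the nose.

>>> drive_tool(
  rows=[
    [0,0,0,-0.031,0.001,-0.015,0],
    [0,0,0,-0.031,0.001,-0.012,0],
    [0,0,0,0,0,0,0],
    [0,0,0,0,0,0,0],
    [0,0,0,0,0,0,0],
  ],
)

```text
time: 7.25
tool_pos: [0.5484, -0.0246, 0.2153]
tcp_rot: [0.801, -3.037, 0.0]
wrist_force: [0.1, 0.3, -1.0]
width: 0.173
grip_force: 79.1
```

```bash
python3 - <<'E'
from h import *
s=status.read_state();print(s["time"],s["tool_pos"],s["wrist_force"],s["torque"],s["q"].round(3))
tp,tr=pose();print(tr.round(4));p=read_camera("wrist");w=p["color"]
np.savez("w4.npz",c=w,tp=tp,tr=tr,K=p["intrinsics"],M=p["mount"])
for n in ["plug","bush","foot"]:
  for m in masks_of(p,n)[:2]:
    P=wray(p,cont(m["mask"]),tp,tr,.042);r=rect(P)
    print(n,round(m["score"],2),m["bbox"],r,"tool",tr.T@(np.r_[r[0]/1000,.042]-tp)*1000)
cv2.imwrite("pics/w4.png",cv2.resize(w[165:265,260:380],(720,600),interpolation=3)[...,::-1])
E
```

```text
7.25 [ 0.54839715 -0.02457955  0.21531168] [ 0.12262987  0.27239339 -1.011533  ] [-0.05779221  0.00010356 -0.00598077] [-0.09   0.037  1.893 -0.     1.212 -2.177]
[[-8.699e-01 -4.933e-01 -6.000e-04]
 [-4.933e-01  8.699e-01 -3.000e-04]
 [ 6.000e-04  0.000e+00 -1.000e+00]]
plug 0.79 [289.5, 186.9, 350.3, 242.3] (array([547.6, -26.1]), array([52.4, 51.3]), 24.5) tool [  1.33398866  -0.93666132 173.31251369]
plug 0.4 [294.2, 391.0, 338.9, 416.9] (array([754.3,  79.7]), array([58.6, 31.1]), 83.2) tool [-230.65714263  -10.86759371  173.16558671]
bush 0.64 [290.4, 183.1, 351.0, 241.6] (array([547.7, -26.3]), array([52.2, 51.2]), 25.8) tool [  1.34565978  -1.15996333 173.31251166]
foot 0.66 [244.7, 136.9, 393.6, 283.3] (array([547.3, -26.6]), array([124.8, 121.1]), 24.0) tool [  1.84159254  -1.22360766 173.31282218]
```

View pics/w4.png

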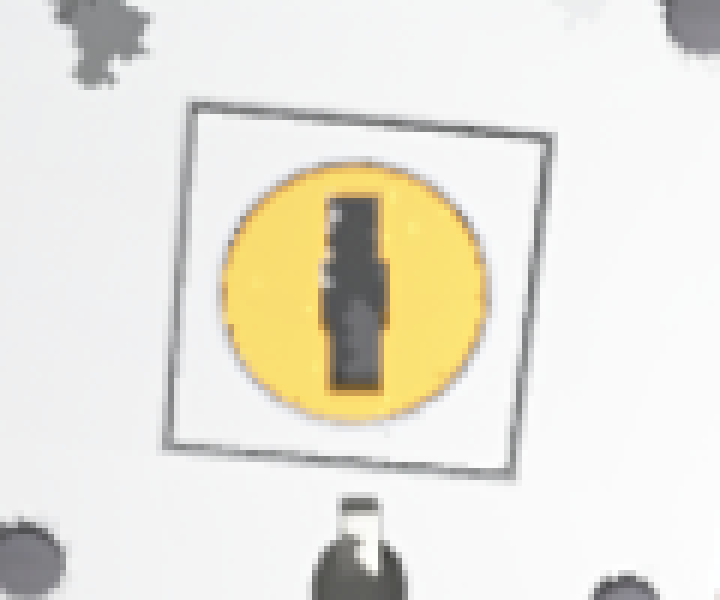

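The slot (crop 328–384, 195–390) lies almost exactly along the tool's x; the bush centre is about (356,292), with the lug's end at (360,505). Measuring by colour.

```bash
python3 - <<'E'
from h import *
d=np.load("w4.npz");p={"intrinsics":d["K"],"mount":d["M"]};tp,tr=d["tp"],d["tr"]
hsv=cv2.cvtColor(d["c"],cv2.COLOR_RGB2HSV)
y=((hsv[...,0]>12)&(hsv[...,0]<35)&(hsv[...,1]>90)&(hsv[...,2]>120)).astype(np.uint8)
y[:185]=0;y[240:]=0;y[:,:290]=0;y[:,350:]=0
c=cont(y);P=wray(p,c,tp,tr,.042)
(cx,r)=cv2.minEnclosingCircle((P[:,:2]*1000).astype(np.float32));e=cv2.fitEllipse((P[:,:2]*1000).astype(np.float32));print("bush",cx,r,e)
full=np.zeros_like(y);cv2.fillPoly(full,[c.astype(int)],1)
s=((full==1)&(y==0)).astype(np.uint8)
n,l,st,ce=cv2.connectedComponentsWithStats(s);k=1+np.argmax(st[1:,4]);uv=np.argwhere(l==k)[:,::-1]
Q=wray(p,uv,tp,tr,.042);T=(Q-tp)@tr*1000
print("slot rect tool",cv2.minAreaRect(T[:,:2].astype(np.float32)),T.mean(0));C=T[:,:2]-T[:,:2].mean(0);v=np.linalg.svd(C,0)[2][0];print("slot dir deg in tool",np.degrees(np.arctan2(v[1],v[0])))
print("bush tool",(np.r_[np.array(e[0])/1000,.042]-tp)@tr*1000)
E
```

```text
bush (548.109375, -26.03120231628418) 19.23204803466797 ((548.1229858398438, -26.031959533691406), (37.339786529541016, 37.8301887512207), 16.883350372314453)
slot rect tool ((0.7217082977294922, -1.6569180488586426), (8.760520935058594, 28.08869171142578), 89.87196350097656) [  1.25015768  -1.35189294 173.31244327]
slot dir deg in tool 178.72944074957883
bush tool [  0.8454977   -1.13545815 173.31219683]
```

>>> drive_tool(
  rows=[
    [0,0,0,0.0018,-0.001,0.025,0],
    [0,0,0,0,0,0.025,0],
    [0,0,0,0,0,0.025,0],
    [0,0,0,0,0,0.015,0],
    [0,0,0,0,0,0.01,0],
    [0,0,0,0,0,0,0],
    [0,0,0,0,0,0,0],
  ],
)

```text
time: 8.03
tool_pos: [0.5472, -0.0266, 0.1151]
tcp_rot: [0.8, -3.037, -0.0]
wrist_force: [-0.8, -1.0, -0.6]
width: 0.177
grip_force: 79.1
```

```bash
python3 - <<'E'
from h import *
s=status.read_state();print(s["time"],s["tool_pos"],s["wrist_force"],s["torque"])
w=read_camera("wrist")["color"];p=read_camera("scene");t=read_camera("top")["color"]
a=cv2.resize(w[150:310,240:400],(400,400),interpolation=3);b=cv2.resize(p["color"][205:265,280:340],(400,400),interpolation=3)
cv2.imwrite("pics/w5.png",np.hstack([a,b])[...,::-1])
E
```

```text
8.0333 [ 0.54721827 -0.02655387  0.1151309 ] [-0.78439148 -1.04641961 -0.6459758 ] [-0.00108672 -0.04102015  0.02424729]
```

View pics/w5.png

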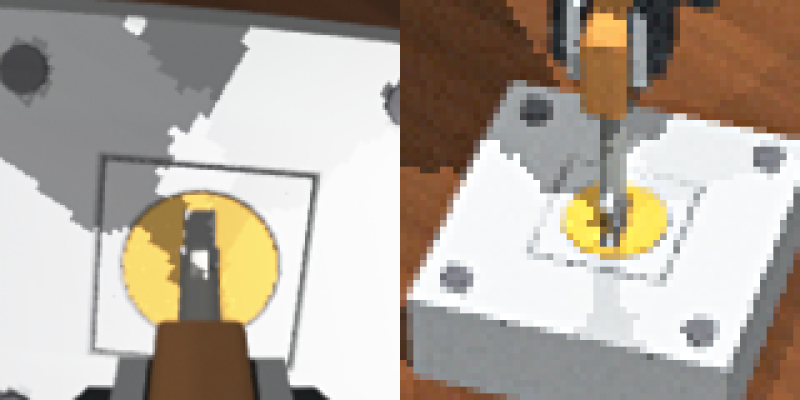

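The nose and lug end (crop (200,262)) sit in line over the slot (185–217). Feel downward.

>>> drive_tool(
  rows=[
    [0,0,0,0,0,0.003,0],
    [0,0,0,0,0,0.003,0],
    [0,0,0,0,0,0.002,0],
    [0,0,0,0,0,0,0],
    [0,0,0,0,0,0,0],
  ],
)

```text
time: 8.6
tool_pos: [0.5474, -0.0263, 0.1071]
tcp_rot: [0.801, -3.037, -0.0]
wrist_force: [0.3, 0.1, -0.8]
width: 0.178
grip_force: 79.1
```

>>> drive_tool(
  rows=[
    [0,0,0,0,0,0.002,0],
    [0,0,0,0,0,0,0],
    [0,0,0,0,0,0,0],
  ],
)

```text
time: 8.85
tool_pos: [0.5475, -0.0263, 0.1051]
tcp_rot: [0.801, -3.037, -0.0]
wrist_force: [-1.1, -0.5, -1.1]
width: 0.174
grip_force: 79.1
```

>>> drive_tool(
  rows=[
    [0,0,0,0,0,0.002,0],
    [0,0,0,0,0,0.002,0],
    [0,0,0,0,0,0,0],
    [0,0,0,0,0,0,0],
  ],
)

```text
time: 9.18
tool_pos: [0.5474, -0.0263, 0.101]
tcp_rot: [0.801, -3.037, -0.0]
wrist_force: [0.4, 0.3, -0.8]
width: 0.175
grip_force: 79.1
```

>>> drive_tool(
  rows=[
    [0,0,0,0,0,0.002,0],
    [0,0,0,0,0,0,0],
    [0,0,0,0,0,0,0],
  ],
)

```text
time: 9.43
tool_pos: [0.5475, -0.0263, 0.0991]
tcp_rot: [0.801, -3.037, -0.0]
wrist_force: [-0.9, 0.5, -1.5]
width: 0.17
grip_force: 79.1
```

>>> drive_tool(
  rows=[
    [0,0,0,0,0,0.002,0],
    [0,0,0,0,0,0.002,0],
    [0,0,0,0,0,0.002,0],
    [0,0,0,0,0,0,0],
    [0,0,0,0,0,0,0],
  ],
)

```text
time: 9.85
tool_pos: [0.5474, -0.0263, 0.093]
tcp_rot: [0.801, -3.037, -0.0]
wrist_force: [-0.7, -0.7, -0.9]
width: 0.173
grip_force: 79.1
```

>>> drive_tool(
  rows=[
    [0,0,0,0,0,0.002,0],
    [0,0,0,0,0,0.002,0],
    [0,0,0,0,0,0.002,0],
    [0,0,0,0,0,0,0],
    [0,0,0,0,0,0,0],
  ],
)

```text
time: 10.27
tool_pos: [0.5474, -0.0263, 0.087]
tcp_rot: [0.801, -3.037, -0.0]
wrist_force: [-0.4, 0.4, -0.4]
width: 0.17
grip_force: 79.1
```

>>> drive_tool(
  rows=[
    [0,0,0,0,0,0.001,0],
    [0,0,0,0,0,0.001,0],
    [0,0,0,0,0,0,0],
    [0,0,0,0,0,0,0],
  ],
)

```text
time: 10.6
tool_pos: [0.5479, -0.0264, 0.0855]
tcp_rot: [-0.801, 3.037, -0.0]
wrist_force: [0.3, -0.5, 0.1]
width: 0.174
grip_force: 79.3
```

>>> drive_tool(
  rows=[
    [0,0,0,0,0,0.001,0],
    [0,0,0,0,0,0,0],
    [0,0,0,0,0,0,0],
  ],
)

```text
time: 10.85
tool_pos: [0.548, -0.0264, 0.0854]
tcp_rot: [-0.801, 3.037, -0.0]
wrist_force: [-2.2, -0.5, 7.0]
width: 0.172
grip_force: 80.3
```

>>> drive_tool(
  rows=[
    [0,0,0,0,0,-0.0015,0],
    [0,0,0,0,0,0,0],
    [0,0,5,0,0,0,0],
    [0,0,5,0,0,0,0],
    [0,0,5,0,0,0,0],
    [0,0,5,0,0,0,0],
    [0,0,0,0,0,0,0],
    [0,0,0,0,0,0,0],
  ],
)

```text
time: 11.52
tool_pos: [0.5475, -0.0263, 0.0855]
tcp_rot: [0.265, -3.13, -0.0]
wrist_force: [-0.3, -0.1, -0.5]
width: 0.172
grip_force: 79.2
```

```bash
python3 - <<'E'
from h import *
s=status.read_state();print(s["tool_pos"],s["wrist_force"],s["torque"],s["q"][5]);print(pose()[1].round(3))
E
```

```text
[ 0.54747443 -0.02626308  0.0855437 ] [-0.26961932 -0.1446588  -0.54334572] [ 0.06771558  0.00512587 -0.04083289] -1.833198388028046
[[-0.986 -0.168 -0.   ]
 [-0.168  0.986  0.   ]
 [ 0.     0.    -1.   ]]
```

>>> drive_tool(
  rows=[
    [0,0,5,0,0,0,0],
    [0,0,5,0,0,0,0],
    [0,0,5,0,0,0,0],
    [0,0,5,0,0,0,0],
    [0,0,5,0,0,0,0],
    [0,0,5,0,0,0,0],
    [0,0,0,0,0,0,0],
    [0,0,0,0,0,0,0],
  ],
)

```text
time: 12.18
tool_pos: [0.5474, -0.0258, 0.0856]
tcp_rot: [-0.552, -3.092, -0.001]
wrist_force: [-0.7, 1.9, -1.2]
width: 0.172
grip_force: 79.2
```

```bash
python3 - <<'E'
from h import *
s=status.read_state();print(s["tool_pos"],s["wrist_force"],s["torque"],s["q"][5]);print(pose()[1].round(3))
E
```

```text
[ 0.5474419  -0.02581943  0.08556498] [-0.70573104  1.91115203 -1.15797457] [ 0.63797232 -0.00766405 -0.01612392] -1.3110604771052035
[[-0.938  0.346 -0.   ]
 [ 0.346  0.938  0.001]
 [ 0.001  0.001 -1.   ]]
```

>>> drive_tool(
  rows=[
    [0,0,4,0,0,0,0],
    [0,0,4,0,0,0,0],
    [0,0,0,0,0,0,0],
    [0,0,0,0,0,0,0],
    [0,0,0,0,0,0,0],
  ],
)

```text
time: 12.6
tool_pos: [0.5474, -0.0259, 0.0856]
tcp_rot: [-0.768, -3.046, -0.001]
wrist_force: [0.8, 3.1, -1.4]
width: 0.171
grip_force: 79.1
```

```bash
python3 - <<'E'
from h import *
s=status.read_state();print(s["tool_pos"],s["wrist_force"],s["torque"],s["q"][5]);print(pose()[1].round(3))
E
```

```text
[ 0.54740027 -0.02588389  0.08557839] [ 0.76399138  3.05687829 -1.43784876] [ 0.96234688 -0.01269776  0.00534912] -1.170677997788939
[[-0.881  0.474 -0.   ]
 [ 0.474  0.881  0.001]
 [ 0.001  0.    -1.   ]]
```

>>> drive_tool(
  rows=[
    [0,0,0,0.0004,0.0007,0,0],
    [0,0,3,0,0,0,0],
    [0,0,3,0,0,0,0],
    [0,0,0,0,0,0,0],
    [0,0,0,0,0,0,0],
    [0,0,0,0,0,0,0],
  ],
)

```text
time: 13.1
tool_pos: [0.5475, -0.0256, 0.0857]
tcp_rot: [-0.928, -3.001, 0.0]
wrist_force: [0.6, 2.0, -1.7]
width: 0.173
grip_force: 79.1
```

```bash
cat > st.py <<'E'
from h import *
s=status.read_state();T=pose()[1];print(s["tool_pos"].round(4),s["wrist_force"].round(2),s["torque"].round(3),s["q"][5].round(3),"yaw x",np.degrees(np.arctan2(T[1,0],T[0,0])).round(2))
E
python3 st.py
```

```text
[ 0.5475 -0.0256  0.0857] [ 0.62  1.96 -1.74] [ 0.675 -0.006  0.001] -1.063 yaw x 145.65
```

>>> drive_tool(
  rows=[
    [0,0,3,0,0,0,0],
    [0,0,3,0,0,0,0],
    [0,0,0,0,0,0,0],
    [0,0,0,0,0,0,0],
    [0,0,0,0,0,0,0],
  ],
)

```text
time: 13.52
tool_pos: [0.5478, -0.0254, 0.0858]
tcp_rot: [1.084, 2.948, 0.001]
wrist_force: [1.2, 4.6, -2.8]
width: 0.172
grip_force: 78.9
```

```bash
python3 st.py
```

```text
[ 0.5478 -0.0254  0.0858] [ 1.2   4.56 -2.8 ] [ 0.883 -0.355  0.091] -0.959 yaw x 139.64
```

>>> drive_tool(
  rows=[
    [0,0,2,0.0004,0.0007,0,0],
    [0,0,0,0,0,0,0],
    [0,0,0,0,0,0,0],
    [0,0,0,0,0,0,0],
  ],
)

```text
time: 13.85
tool_pos: [0.5481, -0.0249, 0.0859]
tcp_rot: [1.135, 2.928, 0.0]
wrist_force: [2.5, 3.2, -2.6]
width: 0.172
grip_force: 78.9
```

```bash
python3 st.py
```

```text
[ 0.5481 -0.0249  0.0859] [ 2.52  3.24 -2.63] [ 0.606 -0.511  0.052] -0.922 yaw x 137.62
```

>>> drive_tool(
  rows=[
    [0,0,2,0,0,0,0],
    [0,0,0,0,0,0,0],
    [0,0,0,0,0,0,0],
    [0,0,0,0,0,0,0],
  ],
)

```text
time: 14.18
tool_pos: [0.5481, -0.0249, 0.0859]
tcp_rot: [1.186, 2.908, 0.0]
wrist_force: [2.8, 2.2, -4.5]
width: 0.17
grip_force: 78.8
```

```bash
python3 st.py
```

```text
[ 0.5481 -0.0249  0.0859] [ 2.79  2.2  -4.47] [ 0.58  -0.714  0.079] -0.887 yaw x 135.61
```

>>> drive_tool(
  rows=[
    [0,0,3,0,0,0,0],
    [0,0,0,0,0,0,0],
    [0,0,0,0,0,0,0],
    [0,0,0,0,0,0,0],
  ],
)

```text
time: 14.52
tool_pos: [0.5481, -0.0248, 0.0859]
tcp_rot: [1.262, 2.876, 0.0]
wrist_force: [3.2, 1.6, -4.0]
width: 0.169
grip_force: 78.7
```

```bash
python3 st.py
```

```text
[ 0.5481 -0.0248  0.0859] [ 3.2   1.58 -3.99] [ 0.554 -0.818  0.196] -0.835 yaw x 132.63
```

>>> drive_tool(
  rows=[
    [0,0,3,0,0,0,0],
    [0,0,0,0,0,0,0],
    [0,0,0,0,0,0,0],
    [0,0,0,0,0,0,0],
  ],
)

```text
time: 14.85
tool_pos: [0.548, -0.0248, 0.0859]
tcp_rot: [1.337, 2.842, 0.0]
wrist_force: [3.8, 2.3, -4.2]
width: 0.174
grip_force: 78.7
```

```bash
cat >> st.py <<'E'
p=read_camera("wrist");w=p["color"];p=read_camera("scene")
a=cv2.resize(w[150:310,240:400],(400,400),interpolation=3);b=cv2.resize(p["color"][205:265,280:340],(400,400),interpolation=3)
cv2.imwrite("pics/w6.png",np.hstack([a,b])[...,::-1])
E
python3 st.py
```

```text
[ 0.548  -0.0248  0.0859] [ 3.78  2.26 -4.2 ] [ 0.468 -0.835  0.166] -0.782 yaw x 129.63
```

View pics/w6.png

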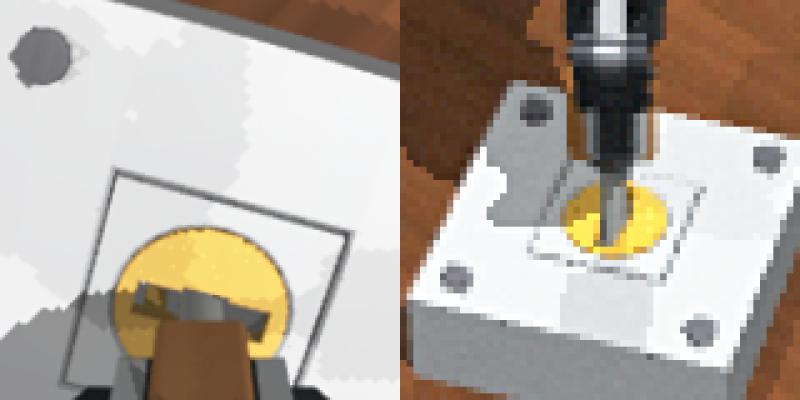

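The bush's slot now lies across the tool (crop (140,300)–(265,320)), about 80° from the lugs, and torque has levelled at about 0.2 N m: the rod is against its stop. Draw up.

>>> drive_tool(
  rows=[
    [0,0,0,0,0.0006,0,0],
    [0,0,0,0,0,-0.002,0],
    [0,0,0,0,0,-0.002,0],
    [0,0,0,0,0,-0.002,0],
    [0,0,0,0,0,-0.002,0],
    [0,0,0,0,0,-0.002,0],
    [0,0,0,0,0,0,0],
    [0,0,0,0,0,0,0],
  ],
)

```text
time: 15.62
tool_pos: [0.5473, -0.0242, 0.0955]
tcp_rot: [-1.338, -2.84, 0.001]
wrist_force: [1.1, 1.6, -9.1]
width: 0.174
grip_force: 78.5
```

>>> drive_tool(
  rows=[
    [0,0,0,0,0,-0.002,0],
    [0,0,0,0,0,-0.002,0],
    [0,0,0,0,0,-0.002,0],
    [0,0,0,0,0,-0.002,0],
    [0,0,0,0,0,-0.002,0],
    [0,0,0,0,0,0,0],
  ],
)

```text
time: 16.12
tool_pos: [0.5482, -0.0244, 0.1063]
tcp_rot: [-1.339, -2.842, 0.0]
wrist_force: [-0.7, 1.2, -7.8]
width: 0.174
grip_force: 78.7
```

```bash
python3 st.py
```

```text
[ 0.5482 -0.0244  0.1063] [-0.68  1.16 -7.76] [0.214 0.208 0.083] -0.78 yaw x 129.54
```

>>> drive_tool(
  rows=[
    [0,0,0,0,0,-0.003,0],
    [0,0,0,0,0,-0.003,0],
    [0,0,0,0,0,-0.003,0],
    [0,0,0,0,0,-0.003,0],
    [0,0,0,0,0,-0.003,0],
    [0,0,0,0,0,-0.003,0],
    [0,0,0,0,0,0,0],
  ],
)

```text
time: 16.8
tool_pos: [0.55, -0.0247, 0.1259]
tcp_rot: [1.337, 2.838, 0.002]
wrist_force: [0.6, 1.0, -3.4]
width: 0.174
grip_force: 79.4
```

>>> drive_tool(
  rows=[
    [0,0,0,0,0,-0.005,0],
    [0,0,0,0,0,-0.008,0],
    [0,0,0,0,0,-0.01,0],
    [0,0,0,0,0,-0.012,0],
    [0,0,0,0,0,-0.012,0],
    [0,0,0,0,0,-0.008,0],
    [0,0,0,0,0,0,0],
    [0,0,0,0,0,0,0],
  ],
)

```text
time: 17.47
tool_pos: [0.549, -0.0244, 0.18]
tcp_rot: [1.338, 2.84, 0.001]
wrist_force: [0.0, 0.3, -4.2]
width: 0.175
grip_force: 79.6
```

```bash
python3 st.py; python3 - <<'E'
from h import *
w=read_camera("wrist")["color"];p=read_camera("scene")
for m in masks_of(p,"plug")[:3]+masks_of(p,"bush")[:2]: print(m["score"],m["bbox"])
a=cv2.resize(w[80:480,100:540],(440,400),interpolation=3);b=cv2.resize(p["color"][120:300,220:400],(400,400),interpolation=3)
cv2.imwrite("pics/w7.png",np.hstack([a[:,20:420],b])[...,::-1])
E
```

```text
[ 0.549  -0.0244  0.18  ] [ 0.02  0.34 -4.19] [-0.012  0.049 -0.024] -0.78 yaw x 129.54
0.91 [296.7, 203.2, 326.0, 228.1]
0.31 [421.8, 280.2, 462.0, 313.8]
```

View pics/w7.png

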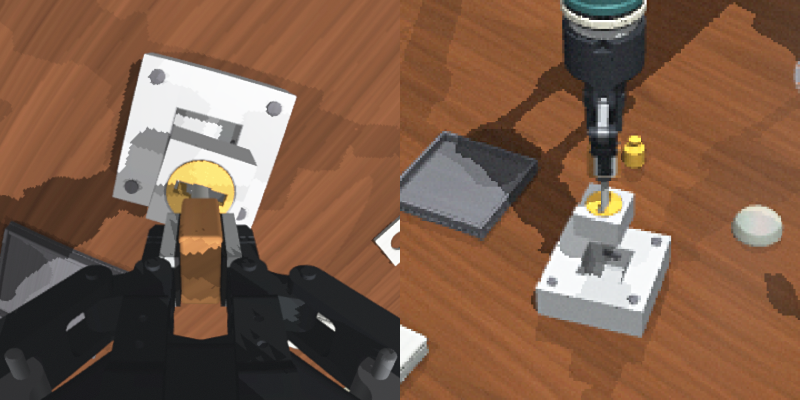

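Plug is out, hanging level on the rod with the foot's empty bore below. Carry it to the tray.

>>> drive_tool(
  rows=[
    [0,0,0,-0.006,-0.0055,0,0],
    [0,0,0,-0.012,-0.011,0,0],
    [0,0,0,-0.018,-0.0164,0,0],
    [0,0,0,-0.018,-0.0164,0,0],
    [0,0,0,-0.018,-0.0164,0,0],
    [0,0,0,-0.018,-0.0164,0,0],
    [0,0,0,-0.018,-0.0164,0,0],
    [0,0,0,-0.018,-0.0164,0,0],
  ],
)

```text
time: 18.43
tool_pos: [0.5393, -0.1964, 0.1785]
tcp_rot: [-1.339, -2.842, 0.001]
wrist_force: [1.0, 0.0, -3.9]
width: 0.178
grip_force: 79.4
```

>>> drive_tool(
  rows=[
    [0,0,0,-0.018,-0.0164,0,0],
    [0,0,0,-0.018,-0.0164,0,0],
    [0,0,0,-0.012,-0.011,0,0],
    [0,0,0,-0.009,-0.008,0,0],
    [0,0,0,0,0,0.01,0],
    [0,0,0,0,0,0.015,0],
    [0,0,0,0,0,0,0],
    [0,0,0,0,0,0,0],
  ],
)

```text
time: 19.1
tool_pos: [0.5348, -0.27, 0.1518]
tcp_rot: [-1.336, -2.838, -0.001]
wrist_force: [-0.2, 0.2, -3.9]
width: 0.173
grip_force: 79.3
```

```bash
python3 st.py; python3 - <<'E'
from h import *
w=read_camera("wrist")["color"];p=read_camera("scene")
a=cv2.resize(w[80:480,100:540],(440,400),interpolation=3);b=cv2.resize(p["color"][120:240,190:310],(400,400),interpolation=3)
cv2.imwrite("pics/w8.png",np.hstack([a[:,20:420],b])[...,::-1])
E
```

```text
[ 0.5348 -0.27    0.1518] [-0.25  0.19 -3.87] [-0.031  0.01   0.004] -1.2 yaw x 129.58
```

View pics/w8.png

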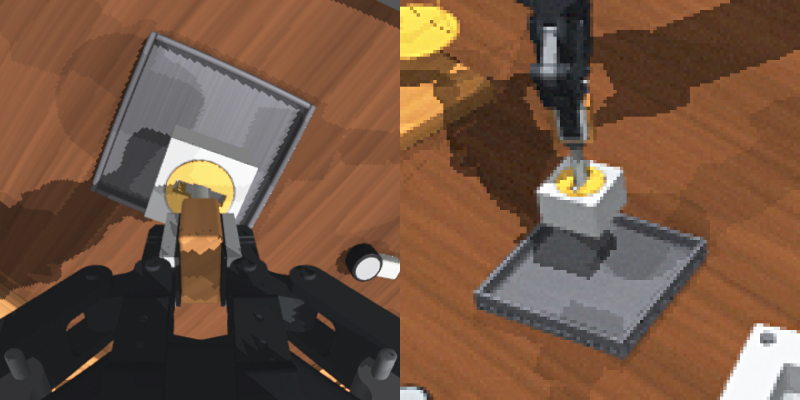

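The plug hangs upright over the tray, well inside its rim. Lower.

>>> drive_tool(
  rows=[
    [0,0,0,0,0,0.012,0],
    [0,0,0,0,0,0.015,0],
    [0,0,0,0,0,0.015,0],
    [0,0,0,0,0,0.01,0],
    [0,0,0,0,0,0.005,0],
    [0,0,0,0,0,0.003,0],
    [0,0,0,0,0,0,0],
    [0,0,0,0,0,0,0],
  ],
)

```text
time: 19.97
tool_pos: [0.5366, -0.2718, 0.0943]
tcp_rot: [1.339, 2.841, -0.0]
wrist_force: [0.1, -0.5, -2.6]
width: 0.176
grip_force: 79.5
```

>>> drive_tool(
  rows=[
    [0,0,0,0,0,0.002,0],
    [0,0,0,0,0,0.002,0],
    [0,0,0,0,0,0.001,0],
    [0,0,0,0,0,0,0],
    [0,0,0,0,0,0,0],
  ],
)

```text
time: 20.38
tool_pos: [0.5361, -0.2716, 0.0888]
tcp_rot: [1.339, 2.842, -0.0]
wrist_force: [-1.3, -0.1, -3.7]
width: 0.172
grip_force: 79.5
```

>>> drive_tool(
  rows=[
    [0,0,0,0,0,0.001,0],
    [0,0,0,0,0,0.001,0],
    [0,0,0,0,0,0,0],
    [0,0,0,0,0,0,0],
  ],
)

```text
time: 20.72
tool_pos: [0.536, -0.2715, 0.0866]
tcp_rot: [-1.339, -2.842, -0.0]
wrist_force: [-0.2, 0.5, -3.5]
width: 0.175
grip_force: 79.5
```

>>> drive_tool(
  rows=[
    [0,0,0,0,0,0.001,0],
    [0,0,0,0,0,0.001,0],
    [0,0,0,0,0,0,0],
    [0,0,0,0,0,0,0],
  ],
)

```text
time: 21.05
tool_pos: [0.5365, -0.2718, 0.0851]
tcp_rot: [1.339, 2.841, -0.0]
wrist_force: [0.7, 0.4, -1.1]
width: 0.171
grip_force: 79.6
```

>>> drive_tool(
  rows=[
    [0,0,0,0,0,0.001,0],
    [0,0,0,0,0,0.001,0],
    [0,0,0,0,0,0,0],
    [0,0,0,0,0,0,0],
  ],
)

```text
time: 21.38
tool_pos: [0.5361, -0.2716, 0.0827]
tcp_rot: [-1.339, -2.842, -0.0]
wrist_force: [-0.3, 0.3, -1.1]
width: 0.173
grip_force: 79.6
```

>>> drive_tool(
  rows=[
    [0,0,0,0,0,0.001,0],
    [0,0,0,0,0,0.001,0],
    [0,0,0,0,0,0.0005,0],
    [0,0,0,0,0,0,0],
    [0,0,0,0,0,0,0],
  ],
)

```text
time: 21.8
tool_pos: [0.5363, -0.2717, 0.0805]
tcp_rot: [1.339, 2.842, -0.0]
wrist_force: [-0.3, -0.1, 1.0]
width: 0.172
grip_force: 80.3
```

```bash
python3 st.py
```

```text
[ 0.5363 -0.2717  0.0805] [-0.31 -0.07  0.99] [ 0.032  0.149 -0.023] -1.201 yaw x 129.55
```

>>> drive_tool(
  rows=[
    [0,0,0,0,0,0,0],
    [0,0,0,0,0,0,0],
    [0,0,0,0,0,0,0.25],
    [0,0,0,0,0,0,0.35],
    [0,0,0,0,0,0,0.5],
    [0,0,0,0,0,0,0.6],
    [0,0,0,0,0,0,0.6],
    [0,0,0,0,0,0,0.6],
  ],
  force=20,
)

```text
time: 22.57
tool_pos: [0.5362, -0.2716, 0.0802]
tcp_rot: [1.339, 2.842, 0.0]
wrist_force: [-0.1, -0.0, 0.3]
width: 0.603
grip_force: 0.0
```

>>> drive_tool(
  rows=[
    [0,0,0,0,0,-0.005,0.6],
    [0,0,0,0,0,-0.02,0.6],
    [0,0,0,0,0,-0.03,0.6],
    [0,0,0,0,0,-0.03,0.6],
    [0,0,0,0,0,-0.03,0.6],
    [0,0,0,0,0,-0.03,0.6],
    [0,0,0,0,0,0,0.6],
    [0,0,0,0,0,0,0.6],
  ],
)

```text
time: 23.23
tool_pos: [0.5378, -0.2725, 0.2289]
tcp_rot: [1.336, 2.836, -0.001]
wrist_force: [-0.7, 0.9, 0.2]
width: 0.601
grip_force: 0.0
```

```bash
python3 st.py; python3 - <<'E'
from h import *
w=read_camera("wrist")["color"];p=read_camera("scene")
a=cv2.resize(w[80:480,100:540],(440,400),interpolation=3);b=cv2.resize(p["color"][120:240,190:310],(400,400),interpolation=3)
cv2.imwrite("pics/w9.png",np.hstack([a[:,20:420],b])[...,::-1])
E
```

```text
[ 0.5378 -0.2725  0.2289] [-0.71  0.89  0.19] [ 0.038 -0.023  0.018] -1.2 yaw x 129.54
```

View pics/w9.png

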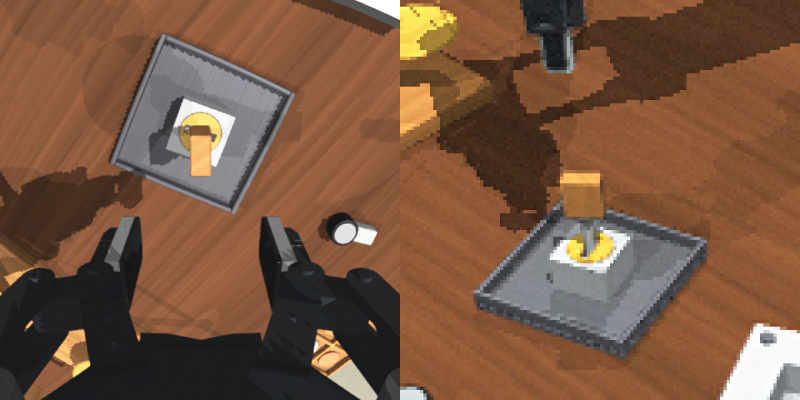

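The plug stands flat in the middle of the tray with the rod upright in it, and the gripper is clear.

```bash
python3 -c "
from workcell import workorder
print(workorder.finish_job())"
```

```text
the job is handed in; nothing more can be done
None
```

The job is handed in: the plug came out of the foot and stands flat in the tray with the rod upright in it, gripper clear, after about 23 s of robot time; no measured force passed about 9 N.

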